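# Turn the flat battery packs contacts-up with the spatula

### The arm

A 6-joint arm with a two-finger parallel gripper is mounted at the origin on the work surface. World frame = base frame: x ahead of the robot, y to its left, z up, the work surface at z = 0. Lengths are in m, angles in rad, forces in N, time in s.
With the tool pointing down it reaches from about 0.3 to 0.85 m from the base axis. Payload 4.2 kg.
Tool frame: the origin (TCP) lies midway between the tips of the shut fingers; the grasp point (between the pads) lies 19 mm behind it; z points along the fingers, y is the line along which they close (so a half turn about z gives the same grasp; the last joint's range is limited). The gripper opens to 91 mm and grips with 3 to 60 N. Pads are 32 mm wide; open, the fingers measure 118 mm over their backs; the gripper's body (76 mm by 178 mm) begins 60 mm behind the grasp point.
Start: joints at [-1.307, 0.32, 1.565, -0, 1.257, -0.02], TCP at [0.161, -0.552, 0.214] pointing down, gripper open.
Joint ranges: [-3.11, 3.11], [-0.84, 2.01], [0.21, 2.61], [-1.34, 4.49], [0.05, 2.63], [-2.56, 2.56]. Speed limits (rad/s): [2.57, 2.57, 3.14, 3.14, 3.14, 3.14].

### API

Orientations are given as [roll, pitch, yaw] about the fixed x, y, z axes, in that order (R = Rz(yaw) Ry(pitch) Rx(roll)).
In Python, from cell import goto, line_to, set_joints, open_gripper, clamp, dwell, solve_ik, get_obs, capture, Unreachable, finish_job gives the robot as it stands. The module is installed in compiled form; this text tells all that it offers. Calls block until the motion is done:
- goto(position, orientation): joint-space move of the TCP to a pose.
- line_to(position, vel=0.15, frame=None, guard=None): straight line of the TCP; frame=None keeps the orientation; vel is the mean speed in m/s. With guard (N) it stops when the force on the tool has changed by that much, and returns True; else False.
- set_joints(angles): joint-space move.
- open_gripper() and clamp(f_grip=None): open the fingers fully, or close them until they stop; f_grip is the grip in N (None keeps the last).
- dwell(seconds).
- solve_ik(position, orientation): joint angles nearest the present ones, or None.
- get_obs(): the state.
- capture(name): name is "side" or "top"; returns a dict with "frame" (480x640x3 uint8, red, green, blue), "fx", "fy", "cx", "cy" (pixels), "dist_coeffs" ([k1, k2, p1, p2, k3] as OpenCV has them; the pictures are not rectified), "rvec" (rotation vector, rad) and "tvec" (3), from world to camera coordinates, as OpenCV has them. Camera axes: x right, y down, z forward; pixel columns grow to the right and rows downward; lengths in m; the calibration is good to about 2 mm. A picture is of the moment at which its call begins. There is no depth.
A pose or a line that the arm cannot do raises Unreachable and nothing moves.
- finish_job(): hands the job in; it is judged then, once.
The state is a dict: "t": time; "joint_pos": joint angles; "qvel": joint speeds; "joint_efforts": joint torques, N m; "position": TCP position; "tcp_rot": TCP orientation; "wrist_force": force on the tool from outside, world axes, zero at the start; "wrist_torque": the same for the moment, N m; "width": opening from 0.0 (shut) to 1.0 (fully open); "finger_force": force on a finger pad.
Only numpy, scipy, OpenCV 4.12 (cv2) and the standard library are available. Lean on these libraries where they do the work, as an engineer would, in place of code of your own. Each camera call takes 0.05 s, during which the arm holds its last target. There are 200 camera calls.

### The job

Two or three flat battery packs lie contacts-down on the wooden pallet stand. Take the spatula from its rest, and with it scoop up each pack, carry it over to the green mat and flip it over there with a turn of the wrist, so that in the end every pack lies flat on the green mat with its yellow contact face up; then lay the spatula back on its rest, as it lay. Never touch a pack with the gripper or arm, do not throw the packs or drop them from a height, and leave the cardboard tray, tool battery, tape roll and spray bottle alone.

Things in the scene. Friction and masses are not known exactly. Their poses are not given: they have to be found in the camera images.
- pallet: Fixed wooden stand like a small pallet, where the packs start. Deck 170 (x) by 340 (y) mm, top 140 mm above the table, slab 20 mm thick on an inset foot 80 by 260 mm. Battens 7 mm thick stand 14 mm above the deck along both ends and the far (+x) edge; the near edge is open. Origin on the table under the middle of the deck, z up. It may stand left or right of the mat.
- mat: Fixed steel stand whose flat top is a green rubber mat, 170 (x) by 360 (y) mm, top 140 mm above the table; top slab 22 mm thick on an inset foot 80 by 300 mm. Grey strips 7 mm thick stand 14 mm above the mat along its two ends (at y = +-176 mm); near and far edges are open. Origin on the table under the middle of the mat, z up.
- pack0: Flat battery pack, about 85 g (may be absent): black plate 76 x 76 x 10 mm, red bumpers 13 x 13 x 28 mm at the corners, 9 mm proud of both faces, so that a slot 50 mm wide and 9 mm high runs under the plate, open on all four sides. Origin at its centre, 14 mm above what it lies on. Its +z comes out of the plain face with the grey label (up at the start), -z out of the yellow contact face.
- pack1: As pack0.
- pack2: As pack0.
- spatula: Plastic spatula, 160 g, with a steel weight in the handle's end (balance point 40 mm behind its origin). Origin on the handle's axis, between two black rings; +x to the blade's tip, z up. Orange octagonal handle, 26 mm across flats (up, sideways and at 45 deg), from 85 mm behind to 35 mm ahead of the origin, thin neck; black blade 90 long, 36 wide, 2.5 mm thick, its tip 185 mm ahead of the origin, its underside 30 mm below it.
- rest: Fixed blue tool rest: base 280 x 50 mm, two flat-topped posts 50 mm wide: one under the blade, 50 mm long, 60 mm high, centred 135 mm ahead (+x) of the origin; one under the handle's end, 18 mm long, 77 mm high, 70 mm behind it. Origin on the table. The spatula lies on it with its origin 90 mm above the rest's, axes alike; the handle between the posts is free.
- tray: Open cardboard tray 200 x 160 x 70 mm, leave alone. Origin under its centre.
- toolbattery: Black and red power-tool battery 75 x 110 x 65 mm, leave alone. Origin under its centre.
- taperoll: Roll of amber tape, 100 mm across, 48 mm high, leave alone. Origin under its centre.
- spray: White bottle 60 mm across, 100 mm high, leave alone. Origin under its centre.

How it is judged:
On the way, in this order (a step that is already met when the one before it is completed fails the run):
1. the spatula is lifted off its rest (z of spatula in the frame of rest above 0.125 m), for 0.2 s.
2. every pack lies flat on the green mat, contacts up, while the spatula is still off its rest (x of pack0 in the frame of mat between -0.08 and 0.08 m and y of pack0 in the frame of mat between -0.175 and 0.175 m and z of pack0 in the frame of mat between 0.145 and 0.162 m and angle between each of pack0, pack1, pack2's own z axis and vertical above 3 rad and linear speed of each of pack0, pack1, pack2 below 0.03 m/s and x of pack1 in the frame of mat between -0.08 and 0.08 m and y of pack1 in the frame of mat between -0.175 and 0.175 m and z of pack1 in the frame of mat between 0.145 and 0.162 m and x of pack2 in the frame of mat between -0.08 and 0.08 m and y of pack2 in the frame of mat between -0.175 and 0.175 m and z of pack2 in the frame of mat between 0.145 and 0.162 m and distance between spatula and rest above 0.125 m), for 0.2 s.
At the end, for the whole second after the job is handed in: Every pack present lies at rest flat (within 0.14 rad) on the green mat with its contact face up and its centre at least 5 mm inside the mat's edges; the spatula lies at rest on both posts of its rest, upper side up, within 25 mm along, 20 mm across and 0.2 rad of how it lay (x of pack0 in the frame of mat between -0.08 and 0.08 m and y of pack0 in the frame of mat between -0.175 and 0.175 m and z of pack0 in the frame of mat between 0.145 and 0.162 m and angle between each of pack0, pack1, pack2's own z axis and vertical above 3 rad and linear speed of each of pack0, pack1, pack2, spatula below 0.03 m/s and x of pack1 in the frame of mat between -0.08 and 0.08 m and y of pack1 in the frame of mat between -0.175 and 0.175 m and z of pack1 in the frame of mat between 0.145 and 0.162 m and x of pack2 in the frame of mat between -0.08 and 0.08 m and y of pack2 in the frame of mat between -0.175 and 0.175 m and z of pack2 in the frame of mat between 0.145 and 0.162 m and x of spatula in the frame of rest between -0.025 and 0.025 m and y of spatula in the frame of rest between -0.02 and 0.02 m and z of spatula in the frame of rest between 0.084 and 0.096 m and angle between spatula's own z axis and vertical below 0.15 rad and angle between the x axis of spatula and the x axis of rest, either way round below 0.2 rad); the robot touches nothing.
It fails at once if a pack is touched by the gripper or arm (contact force between any of the fingers, the arm and pack0 above 0.5 N or contact force between any of the fingers, the arm and pack1 above 0.5 N or contact force between any of the fingers, the arm and pack2 above 0.5 N).
It fails at once if a pack is thrown, or dropped from more than about 150 mm (linear speed of any of pack0, pack1, pack2 above 1.7 m/s).
It fails at once if the tray, tool battery, tape roll or spray bottle is moved more than 30 mm (distance of any of tray, toolbattery, taperoll, spray from where it was at the start of the episode above 0.03 m).
Of pack0, pack1, pack2 only 2 to 3 are there at a start; the rules pass over those that are not, and their reading is None.
At some moment in a run one of pack0, pack1, pack2 may be knocked a few centimetres aside while the robot is not near it.
It also fails if it takes over 210 s, if anything falls off the work surface, if the arm or the gripper's body presses on something with over 40 N, if the wrist force passes 120 N, or if a joint passes its speed limit or range.

## Working session

There is one attempt and no reset: what is moved stays moved. The work goes in short steps, each a Python script; the robot and the scene stay as the last script left them, time stands still between calls to the robot, and variables do not carry over. Pictures are saved under pics/ and viewed, at most 14 in all, crops included, and the job is handed in when it is done.

```bash
mkdir -p pics; ls; python3 - <<'E'
from cell import *
import cv2,numpy as np
for n in("top","side"):
    c=capture(n); cv2.imwrite(f"pics/{n}0.png",c["frame"][:,:,::-1])
    print(n,{k:np.round(np.array(v),4).tolist() for k,v in c.items() if k!="frame"})
    R=cv2.Rodrigues(np.array(c["rvec"],float))[0]; print(-R.T@np.array(c["tvec"]).ravel())
o=get_obs();print(o)
E
```

```text
pics
top {'fx': 605.4141, 'fy': 605.4141, 'cx': 307.452, 'cy': 238.337, 'dist_coeffs': [-0.1045, 0.0, 0.0, 0.0, 0.0], 'rvec': [2.1512, -2.2015, 0.0993], 'tvec': [-0.0344, 0.5623, 1.7255]}
[ 0.40505255 -0.0425174   1.76889652]
side {'fx': 511.8237, 'fy': 511.8237, 'cx': 321.9103, 'cy': 245.6717, 'dist_coeffs': [-0.1237, 0.0, 0.0, 0.0, 0.0], 'rvec': [1.1849, 2.1491, -1.1027], 'tvec': [0.3496, -0.179, 2.0368]}
[1.68128217 0.63556219 1.03537298]
{'t': 0.1, 'joint_pos': array([-1.30698535e+00,  3.20187804e-01,  1.56554510e+00, -2.72053876e-05,
        1.25739544e+00, -1.99906350e-02]), 'qvel': array([ 0.00105843, -0.00219483, -0.00297603, -0.00011917, -0.00099076,
        0.00086767]), 'joint_efforts': array([-6.03133376e-04, -4.13332951e+01, -2.32509828e+01,  7.28157163e-02,
        4.21554584e-02, -6.07580000e-05]), 'position': array([ 0.1608843 , -0.55156486,  0.21323206]), 'tcp_rot': array([-3.14005675e+00, -4.83520415e-06,  2.83810011e-01]), 'wrist_force': array([0.54060107, 0.3418033 , 0.60575294]), 'wrist_torque': array([-0.02685035,  0.03507233, -0.00796551]), 'finger_force': 0.0, 'width': 1.0025927726209947}
```

View pics/top0.png

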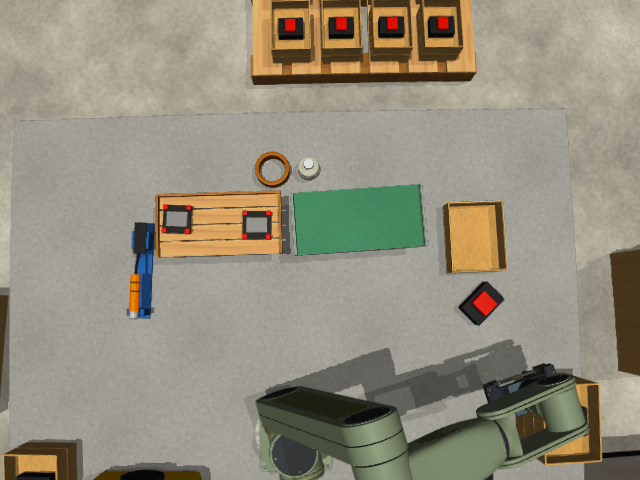

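View pics/side0.png

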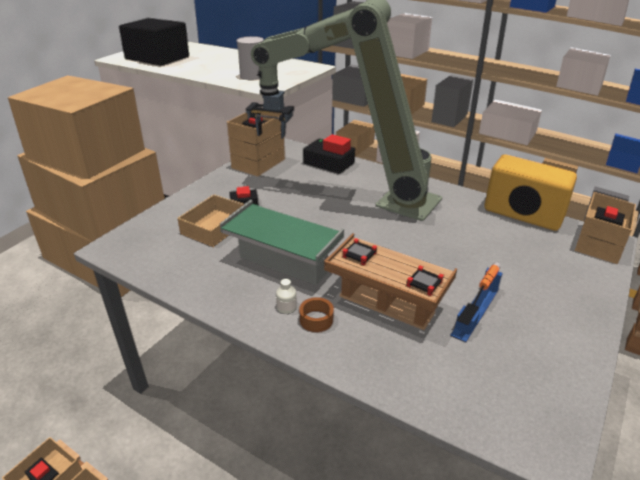

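```bash
cat > h.py <<'E'
from cell import *
import cv2,numpy as np
from scipy.spatial.transform import Rotation as Ro
def ray(c,uv,z):
    K=np.array([[c["fx"],0,c["cx"]],[0,c["fy"],c["cy"]],[0,0,1]])
    n=cv2.undistortPoints(np.array(uv,float).reshape(-1,1,2),K,np.array(c["dist_coeffs"],float)).reshape(-1,2)
    R=cv2.Rodrigues(np.array(c["rvec"],float))[0]; C=-R.T@np.array(c["tvec"],float).ravel()
    d=np.c_[n,np.ones(len(n))]@R
    return C+d*((z-C[2])/d[:,2])[:,None]
def pix(c,P):
    K=np.array([[c["fx"],0,c["cx"]],[0,c["fy"],c["cy"]],[0,0,1]])
    return cv2.projectPoints(np.array(P,float).reshape(-1,1,3),np.array(c["rvec"],float),np.array(c["tvec"],float),K,np.array(c["dist_coeffs"],float))[0].reshape(-1,2)
def hsv(c): return cv2.cvtColor(c["frame"],cv2.COLOR_RGB2HSV)
def mask(c,lo,hi,box=None):
    m=cv2.inRange(hsv(c),lo,hi)
    if box:
        b=np.zeros_like(m);x0,y0,x1,y1=box;b[y0:y1,x0:x1]=255;m&=b
    return m
def blobs(m,amin=8):
    n,l,s,ce=cv2.connectedComponentsWithStats(m)
    return [(s[i,4],ce[i]) for i in range(1,n) if s[i,4]>=amin]
def rect(m):
    cs=cv2.findContours(m,cv2.RETR_EXTERNAL,cv2.CHAIN_APPROX_NONE)[0]
    return cv2.boxPoints(cv2.minAreaRect(max(cs,key=cv2.contourArea)))
E
python3 - <<'E'
from h import *
np.set_printoptions(precision=4,suppress=True)
c=capture("top")
r=mask(c,(0,150,100),(6,255,255),(150,180,300,265))|mask(c,(172,150,100),(180,255,255),(150,180,300,265))
for a,p in blobs(r,4): print("red",a,p,ray(c,p,.168)[0,:2])
def show(n,m,z):
    p=rect(m);w=ray(c,p,z)[:,:2]
    print(n,w.mean(0),"sides",[np.linalg.norm(w[i]-w[i-1]) for i in range(4)],"\n",w)
show("mat",mask(c,(60,80,40),(90,255,255)),.14)
show("pal",mask(c,(8,60,100),(22,255,255),(150,180,292,265)),.15)
show("handle",mask(c,(8,200,150),(20,255,255),(110,260,150,330)),.098)
show("blade",mask(c,(0,0,0),(180,255,60),(125,215,160,256)),.062)
show("rest",mask(c,(105,120,60),(125,255,255),(110,210,165,330)),.005)
s=c["frame"][190:340,110:300,::-1]
cv2.imwrite("pics/crop1.png",cv2.resize(s,None,fx=4,fy=4,interpolation=cv2.INTER_CUBIC))
E
```

```text
red 22 [165.0909 206.0909] [0.6442 0.3329]
red 24 [187.9167 207.0833] [0.64   0.2711]
red 16 [244.5 212.5] [0.6216 0.1193]
red 20 [268.  212.5] [0.6201 0.0565]
red 20 [163.5  229.25] [0.5818 0.3372]
red 27 [186.5556 230.2222] [0.5777 0.2751]
red 26 [244.0385 235.6923] [0.5595 0.1214]
red 25 [268. 236.] [0.5572 0.0576]
mat [ 0.6004 -0.1869] sides [np.float64(0.16875340632007943), np.float64(0.34975484188840716), np.float64(0.16969465211405477), np.float64(0.3463540846853039)] 
 [[ 0.6761 -0.0089]
 [ 0.6937 -0.3582]
 [ 0.5241 -0.3632]
 [ 0.5076 -0.0173]]
pal [0.597 0.194] sides [np.float64(0.172781902577343), np.float64(0.34328416525134825), np.float64(0.17173103285715915), np.float64(0.3398203413217677)] 
 [[0.6823 0.3674]
 [0.684  0.0242]
 [0.5123 0.0223]
 [0.5096 0.3621]]
handle [0.4041 0.4389] sides [np.float64(0.07474622956470325), np.float64(0.025447001944034466), np.float64(0.07467593705334218), np.float64(0.025369756511917817)] 
 [[0.4417 0.4515]
 [0.4412 0.4261]
 [0.3665 0.4264]
 [0.3669 0.4517]]
blade [0.5671 0.4203] sides [np.float64(0.09174685303955077), np.float64(0.05518153688054362), np.float64(0.09157326318713674), np.float64(0.054915319426830755)] 
 [[0.6136 0.4479]
 [0.6122 0.3927]
 [0.5206 0.3928]
 [0.5218 0.4477]]
rest [0.4462 0.433 ] sides [np.float64(0.20508461711545592), np.float64(0.044839621925581365), np.float64(0.20478464709273997), np.float64(0.04445701177607646)] 
 [[0.5491 0.4551]
 [0.5481 0.4103]
 [0.3434 0.4111]
 [0.3441 0.4555]]
```

View pics/crop1.png

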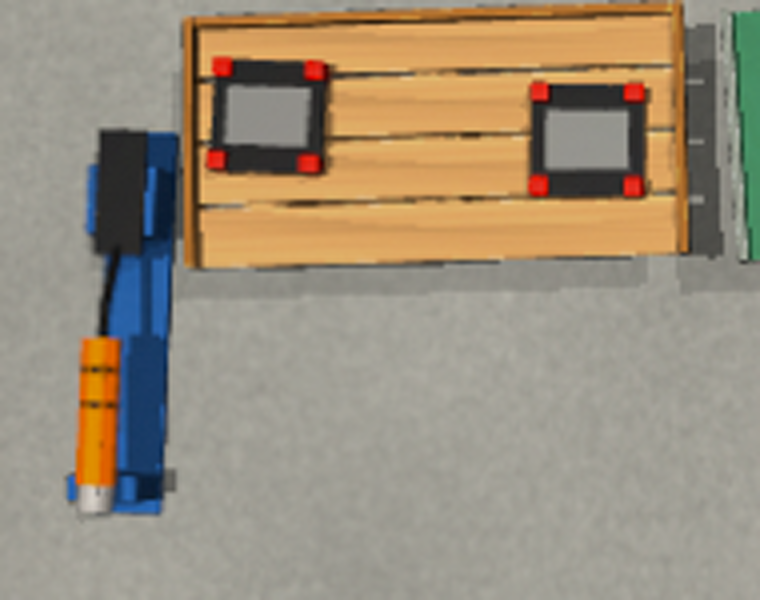

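```bash
cat >> h.py <<'E'
# spatula frame S; tool in S: Rx(al)*Ry(be)*base ; G = grasp point in S
GX=0.0
def tool_in_S(al,be,sg=1):
    base=Ro.from_matrix(np.array([[1,0,0],[0,-1,0],[0,0,-1]],float)*np.array([sg,sg,1]))
    return Ro.from_euler('x',al)*Ro.from_euler('y',be)*base
def tcp_for(oS,RS,T):
    """TCP pose for spatula origin oS and rotation RS with grip T"""
    RT=RS*T
    p=np.array(oS)+RS.apply([GX,0,0])+RT.apply([0,0,.019])
    return p,RT.as_euler('xyz')
def RS(yaw,pitch=0,roll=0): return Ro.from_euler('ZYX',[yaw,pitch,roll])
E
python3 - <<'E'
from h import *
np.set_printoptions(precision=3,suppress=True)
c=capture("top")
o=ray(c,[134.7,286.7],.103)[0];b=ray(c,[140.2,237.5],.0625)[0];t=ray(c,[133.7,318],.1)[0];f=ray(c,[134.9,274.5],.103)[0]
print("orig",o,"blade",b,"tail",t,"front",f,np.linalg.norm((b-o)[:2]),"yaw",np.arctan2(*(b-o)[1::-1]),np.arctan2(*(f-t)[1::-1]))
d=np.pi/180
pA,yA=np.array([.611,.304]),-.068; pB,yB=np.array([.5896,.0887]),-.028
yr=np.arctan2(*(b-o)[1::-1])
for al in(-45,0,45):
  for be in(-45,-30,-15,0,15,30,45):
    for sg in(1,-1):
      T=tool_in_S(al*d,be*d,sg); ok=[]
      ok.append(solve_ik(*tcp_for([o[0],o[1],.09],RS(yr),T)) is not None)
      for p,y in((pA,yA),(pB,yB)):
        for back in(.14,.30):
          oo=p-back*np.array([np.cos(y),np.sin(y)])
          ok.append(solve_ik(*tcp_for([*oo,.172],RS(y),T)) is not None)
      out=[]
      for ym in(-.1,-.27):
       for dr in(1,-1):
        n=-1
        for ro in range(0,181,10):
          if solve_ik(*tcp_for([.46,ym,.26],RS(0,0,dr*ro*d),T)) is None: break
          n=ro
        out.append(n)
      if sum(ok)>=4: print(al,be,sg,np.array(ok)*1,out)
E
```

```text
orig [0.431 0.434 0.103] blade [0.571 0.43  0.062] tail [0.345 0.438 0.1  ] front [0.465 0.433 0.103] 0.14044798158160487 yaw -0.031059550074666258 -0.038715214133688745
-45 -45 -1 [1 1 1 0 1] [-1, -1, 10, 30]
-45 -30 -1 [1 1 1 1 1] [70, 10, -1, -1]
-45 -15 -1 [1 1 1 1 1] [110, 30, 180, 10]
-45 0 -1 [1 1 1 1 1] [120, 100, 180, 20]
-45 15 -1 [1 1 1 1 1] [120, 100, 140, 50]
-45 30 -1 [1 1 1 1 1] [120, 100, 110, 90]
-45 45 -1 [1 1 1 1 1] [110, 100, 90, 110]
0 -30 -1 [1 1 1 1 1] [30, 50, -1, -1]
0 -15 -1 [1 1 1 1 1] [60, 80, 150, 50]
0 0 1 [1 1 1 1 1] [140, 80, 130, 70]
0 0 -1 [1 1 1 1 1] [80, 150, 130, 70]
0 15 1 [1 1 1 1 1] [140, 80, 110, 80]
0 15 -1 [1 1 1 1 1] [80, 150, 90, 90]
0 30 1 [1 1 1 1 1] [130, 80, 100, 90]
0 30 -1 [1 1 1 1 1] [70, 140, 70, 130]
0 45 1 [1 1 1 1 1] [120, 80, 80, 90]
0 45 -1 [1 1 1 1 1] [70, 140, 50, 150]
45 -30 1 [1 1 1 1 0] [110, 90, 120, 80]
45 -15 1 [1 1 1 1 1] [110, 110, 100, 100]
45 0 1 [1 1 1 1 1] [100, 120, 90, 110]
45 0 -1 [1 1 1 1 1] [30, 180, 90, 110]
45 15 1 [1 1 1 1 1] [90, 130, 70, 130]
45 15 -1 [1 1 1 1 1] [30, 180, 50, 140]
45 30 1 [1 1 1 1 1] [80, 130, 50, 130]
45 30 -1 [1 1 1 1 1] [30, 180, 20, 180]
45 45 1 [1 1 1 1 1] [70, 130, 40, 140]
45 45 -1 [1 1 1 1 1] [20, 180, 0, 180]
```

```bash
cat >> h.py <<'E'
T=tool_in_S(0,0,1)
O_REST=np.array([.431,.435,.09]); Y_REST=-.035
def mv(oS,R,vel=.15,guard=None):
    p,r=tcp_for(oS,R,T); return line_to(list(p),vel=vel,frame=list(r),guard=guard)
def snap(n,box,k,fn):
    c=capture(n);x0,y0,x1,y1=box
    cv2.imwrite(fn,cv2.resize(c["frame"][y0:y1,x0:x1,::-1],None,fx=k,fy=k,interpolation=cv2.INTER_CUBIC));return c
E
python3 - <<'E'
from h import *
np.set_printoptions(precision=3,suppress=True)
p=get_obs()["position"]; line_to([p[0],p[1],.35])
q,r=tcp_for(O_REST+[0,0,.16],RS(Y_REST),T); goto(list(q),list(r))
mv(O_REST+[0,0,.05],RS(Y_REST))
mv(O_REST,RS(Y_REST),.06); print(get_obs()["wrist_force"])
clamp(35); o=get_obs(); print(o["width"],o["finger_force"],o["wrist_force"],o["wrist_torque"],o["position"])
mv(O_REST+[0,0,.17],RS(Y_REST),.12); dwell(.3)
o=get_obs(); print(o["width"],o["wrist_force"],o["wrist_torque"],o["t"])
c=capture("side");cv2.imwrite("pics/s1.png",c["frame"][200:440,200:580,::-1])
c=snap("top",(90,180,310,340),3.6,"pics/t1.png")
E
```

```text
[-0.052 -0.252  0.518]
0.2807310981769496 34.91823947872035 [1.075 0.638 0.348] [ 0.133 -0.109 -0.043] [0.431 0.435 0.071]
0.2784694001863893 [ 0.29  -0.507 -2.576] [ 0.041 -0.013 -0.01 ] 9.5833
```

View pics/s1.png

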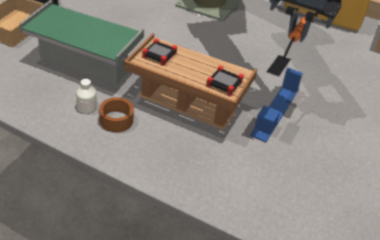

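View pics/t1.png

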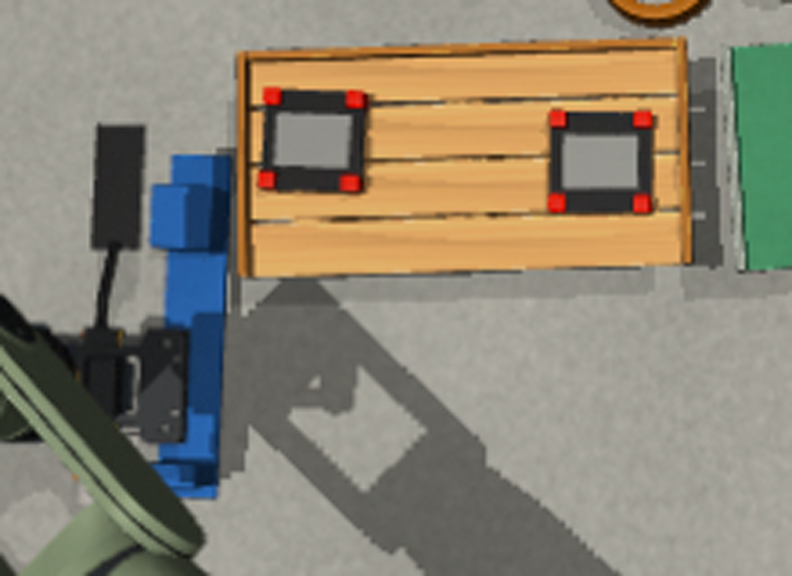

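```bash
cat >> h.py <<'E'
def red(c,box):
    return mask(c,(0,150,100),(6,255,255),box)|mask(c,(172,150,100),(180,255,255),box)
def find_pack(c,guess):
    u,v=pix(c,[[*guess,.168]])[0].astype(int)
    b=sorted(blobs(red(c,(u-32,v-32,u+32,v+32)),6),key=lambda t:-t[0])[:4]
    w=ray(c,[p for a,p in b],.168)[:,:2]
    r=cv2.minAreaRect(w.astype(np.float32)); 
    a=np.deg2rad(r[2]); a=(a+np.pi/4)%(np.pi/2)-np.pi/4
    return w.mean(0),a,r[1],len(b)
def along(p,y,d): return np.array(p)+d*np.array([np.cos(y),np.sin(y)])
E
python3 - <<'E'
from h import *
np.set_printoptions(precision=4,suppress=True)
c=capture("top")
m=mask(c,(0,0,0),(180,255,75),(112,213,133,249)); print("blade",ray(c,rect(m),.2325)[:,:2],ray(c,[rect(m).mean(0)],.2325)[0], "expect",along(O_REST[:2],Y_REST,.14))
print(find_pack(c,[.611,.304]),(B:=find_pack(c,[.5896,.0887])))
p,y=B[0],B[1]
mv([*along(p,y,-.33),.26],RS(y),.2)
mv([*along(p,y,-.27),.20],RS(y),.15)
mv([*along(p,y,-.27),.173],RS(y),.05)
dwell(.3);c=snap("top",(190,180,340,300),5,"pics/t2.png")
print(find_pack(c,p))
E
```

```text
blade [[0.6147 0.4464]
 [0.6139 0.4121]
 [0.5284 0.4118]
 [0.5292 0.4459]] [0.5714 0.429  0.2325] expect [0.5709 0.4301]
(array([0.6109, 0.3041]), np.float64(-0.06558606763954478), (0.062461111694574356, 0.062562957406044), 4) (array([0.5895, 0.0887]), np.float64(-0.03315768715203138), (0.06378992646932602, 0.06261556595563889), 4)
(array([0.5896, 0.0887]), np.float64(-0.03315768715203138), (0.06378992646932602, 0.06293442100286484), 4)
```

View pics/t2.png

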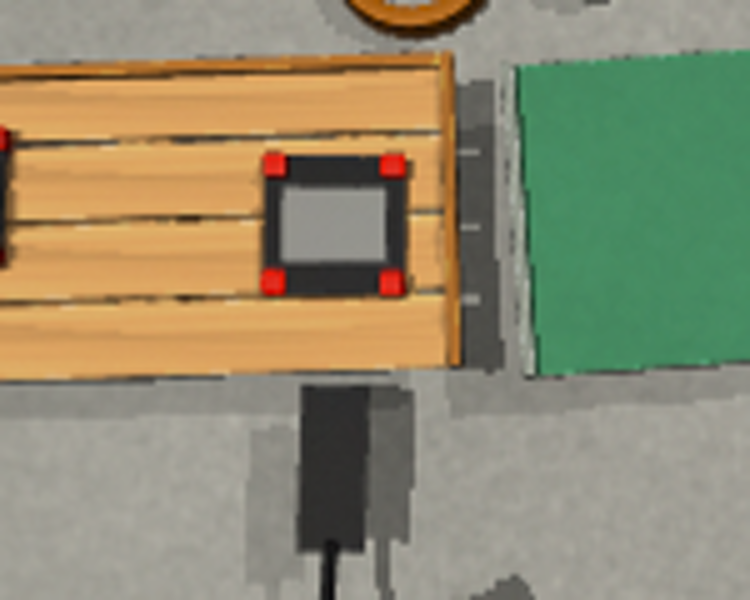

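```bash
python3 - <<'E'
from h import *
np.set_printoptions(precision=4,suppress=True)
p,y=np.array([.5895,.0887]),-.033
print("hit",mv([*along(p,y,-.14),.173],RS(y),.06,guard=5), get_obs()["wrist_force"],get_obs()["position"])
dwell(.2);c=capture("top");print(find_pack(c,p))
mv([*along(p,y,-.14),.20],RS(y),.04);dwell(.3);o=get_obs();print(o["wrist_force"],o["wrist_torque"])
c=snap("side",(300,215,480,335),4.4,"pics/s2.png")
E
```

```text
hit False [-0.9885 -0.1292 -1.4047] [0.4494 0.0933 0.154 ]
(array([0.5895, 0.0887]), np.float64(-0.032456077362850166), (0.06398666650056839, 0.06261616945266724), 4)
[ 0.1503 -0.9653 -2.4201] [ 0.0031  0.0676 -0.0078]
```

View pics/s2.png

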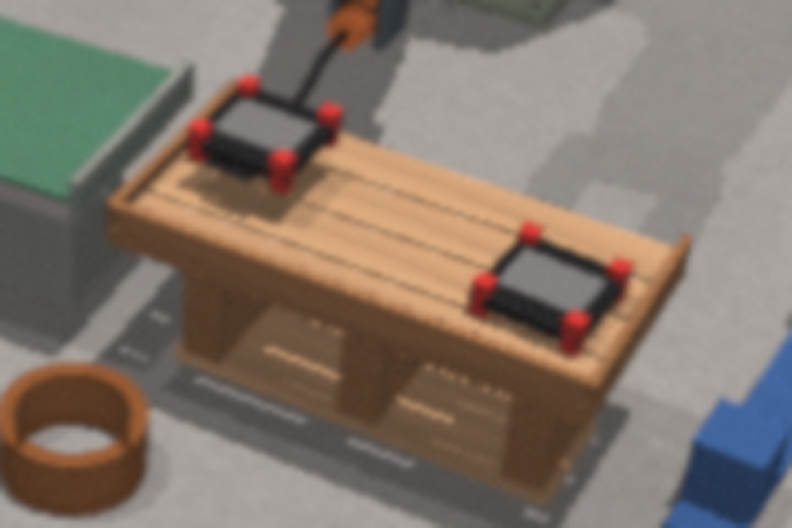

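```bash
cat >> h.py <<'E'
YM=.05
def flip_pose(Py,deg,xc=.60,m=.003):
    a=np.deg2rad(deg); s,c=np.sin(a),np.cos(a)
    if deg<=90: lat=Py-.0085; z=.14+m+.045*s+.0365*c
    else: lat=Py-(-.045*c+.0085*s); z=.14+m-(-.045*s-.0085*c)
    # lat is measured at the pack's x
    o=np.array([xc,lat])-.14*np.array([np.cos(YM),np.sin(YM)])
    return [*o,z],RS(YM,0,a)
def step(oS,R,sec):
    p,r=tcp_for(oS,R,T); d=np.linalg.norm(p-get_obs()["position"]); return line_to(list(p),vel=max(d/sec,.004),frame=list(r))
def check(Py,end=130):
    return [d for d in range(0,end+1,5) if solve_ik(*tcp_for(*flip_pose(Py,d),T)) is None]
E
python3 - <<'E'
from h import *
np.set_printoptions(precision=4,suppress=True)
for P in(-.237,-.062): print(P,check(P,140))
Py=-.237
for d in range(0,131,10): 
    q=solve_ik(*tcp_for(*flip_pose(Py,d),T)); print(d,q)
E
```

```text
-0.237 [140]
-0.062 []
0 [-0.5238  0.2827  1.7613 -0.      1.0977  0.997 ]
10 [-0.6069  0.3268  1.6887  0.1461  1.2366  0.8583]
20 [-0.6786  0.3835  1.623   0.2629  1.3794  0.76  ]
30 [-0.7386  0.4491  1.5662  0.3607  1.5186  0.6909]
40 [-0.7872  0.5207  1.5198  0.4464  1.6499  0.6421]
50 [-0.8254  0.5961  1.4846  0.5246  1.7717  0.6073]
60 [-0.8541  0.6738  1.4611  0.5979  1.8837  0.5815]
70 [-0.8739  0.7525  1.4489  0.6676  1.9867  0.5611]
80 [-0.8856  0.8316  1.4472  0.7342  2.082   0.5431]
90 [-0.8895  0.9106  1.4549  0.7975  2.1718  0.5251]
100 [-0.8922  0.9881  1.4531  0.8614  2.2733  0.5196]
110 [-0.8869  1.0619  1.4621  0.9253  2.3707  0.5147]
120 [-0.8735  1.1312  1.4814  0.9882  2.4659  0.5081]
130 [-0.8514  1.1956  1.5107  1.0485  2.5611  0.4974]
```

```bash
python3 - <<'E'
from h import *
np.set_printoptions(precision=3,suppress=True)
for d in(60,90,130):
  p,r=tcp_for(*flip_pose(-.237,d),T); q=solve_ik(p,r); z=Ro.from_euler('xyz',r).apply([0,0,1])
  t=np.tan(q[0]); # (p1-L z1)=t(p0-L z0)
  L=(p[1]-t*p[0])/(z[1]-t*z[0]); print(d,L,"wrist",p-L*z)
c=capture("top")
for n,lo,hi,box,z in(("tray",(8,60,100),(25,255,255),(435,190,515,280),.07),("bat",(0,0,0),(180,255,60),(450,275,510,330),.05)):
  print(n,ray(c,rect(mask(c,lo,hi,box)),z)[:,:2])
E
```

```text
60 0.3571350404204019 wrist [ 0.475 -0.545  0.369]
90 0.355146114582749 wrist [ 0.477 -0.588  0.188]
130 0.35985538929480365 wrist [ 0.473 -0.54  -0.047]
tray [[ 0.652 -0.449]
 [ 0.658 -0.611]
 [ 0.454 -0.613]
 [ 0.449 -0.452]]
bat [[ 0.355 -0.47 ]
 [ 0.429 -0.551]
 [ 0.372 -0.605]
 [ 0.298 -0.524]]
```

```bash
cat >> h.py <<'E'
def flip_pose(Py,deg,xc=.60,m=.003,yaw=.05):
    """P=(xc,Py): point on the mat where the pivot edge's middle lies, pack falls to spatula's right"""
    a=np.deg2rad(deg); s,c=np.sin(a),np.cos(a)
    if deg<=90: lat=-.0085; z=.14+m+.045*s+.0365*c
    else: lat=-(-.045*c+.0085*s); z=.14+m+.045*s+.0085*c
    o=np.array([xc,Py])-.14*np.array([np.cos(yaw),np.sin(yaw)])+lat*np.array([-np.sin(yaw),np.cos(yaw)])
    return [*o,z],RS(yaw,0,a)
E
python3 - <<'E'
from h import *
np.set_printoptions(precision=2,suppress=True)
d2=np.pi/180
A=([.611,.304],-.066);B=([.5895,.0887],-.033)
for be in(0,10,20):
 for sg in(-1,1):
  T=tool_in_S(-45*d2,be*d2,sg)
  g=[solve_ik(*tcp_for(O_REST+[0,0,dz],RS(Y_REST),T)) is not None for dz in(0,.17)]
  for p,y in(A,B):
    for back,z in((.14,.173),(.14,.26),(.27,.173),(.27,.26)): g.append(solve_ik(*tcp_for([*along(p,y,-back),z],RS(y),T)) is not None)
  if not all(g): print(be,sg,np.array(g)*1); continue
  for yaw in(.05,-.25,-.5):
   for cy in(-.28,-.09):   # desired final pack centre
    n=np.array([-np.sin(yaw),np.cos(yaw)]);P=np.array([.60,cy])+.038*n
    qs=[solve_ik(*tcp_for(*flip_pose(P[1],d,P[0],yaw=yaw),T)) for d in range(0,141,5)]
    bad=[5*i for i,q in enumerate(qs) if q is None]
    p,r=tcp_for(*flip_pose(P[1],125,P[0],yaw=yaw),T); w=p-.357*Ro.from_euler('xyz',r).apply([0,0,1])
    q=[x for x in qs if x is not None]
    print(be,sg,yaw,cy,"bad",bad,"wrist125",w,"maxstep",np.abs(np.diff(q,axis=0)).max() if len(q)>1 else None)
E
```

```text
0 -1 0.05 -0.28 bad [100, 105, 110, 115, 120, 125, 130, 135, 140] wrist125 [ 0.48 -0.61  0.23] maxstep 0.1442969391989164
0 -1 0.05 -0.09 bad [110, 115, 120, 125, 130, 135, 140] wrist125 [ 0.48 -0.42  0.23] maxstep 0.10958145377679429
0 -1 -0.25 -0.28 bad [120, 125, 130, 135, 140] wrist125 [ 0.38 -0.56  0.23] maxstep 0.10018162148682475
0 -1 -0.25 -0.09 bad [110, 115, 120, 125, 130, 135, 140] wrist125 [ 0.38 -0.37  0.23] maxstep 0.10464874376461752
0 -1 -0.5 -0.28 bad [120, 125, 130, 135, 140] wrist125 [ 0.32 -0.5   0.23] maxstep 0.0964500307006344
0 -1 -0.5 -0.09 bad [110, 115, 120, 125, 130, 135, 140] wrist125 [ 0.32 -0.31  0.23] maxstep 0.12998850010925067
0 1 [0 1 1 1 0 0 1 1 0 1]
10 -1 0.05 -0.28 bad [105, 110, 115, 120, 125, 130, 135, 140] wrist125 [ 0.53 -0.61  0.23] maxstep 0.12040552229353829
10 -1 0.05 -0.09 bad [115, 120, 125, 130, 135, 140] wrist125 [ 0.53 -0.42  0.23] maxstep 0.09380257830415872
10 -1 -0.25 -0.28 bad [125, 130, 135, 140] wrist125 [ 0.44 -0.57  0.23] maxstep 0.08598604286414946
10 -1 -0.25 -0.09 bad [120, 125, 130, 135, 140] wrist125 [ 0.44 -0.38  0.23] m
[... 218 characters left out ...]
034777565132736
10 1 [0 1 1 1 0 0 1 1 1 1]
20 -1 0.05 -0.28 bad [105, 110, 115, 120, 125, 130, 135, 140] wrist125 [ 0.59 -0.59  0.23] maxstep 0.10589274469363086
20 -1 0.05 -0.09 bad [115, 120, 125, 130, 135, 140] wrist125 [ 0.59 -0.4   0.23] maxstep 0.08394934285584066
20 -1 -0.25 -0.28 bad [125, 130, 135, 140] wrist125 [ 0.5  -0.57  0.23] maxstep 0.07731874658346305
20 -1 -0.25 -0.09 bad [120, 125, 130, 135, 140] wrist125 [ 0.5  -0.38  0.23] maxstep 0.08027473333904012
20 -1 -0.5 -0.28 bad [130, 135, 140] wrist125 [ 0.43 -0.54  0.23] maxstep 0.07212383244673548
20 -1 -0.5 -0.09 bad [120, 125, 130, 135, 140] wrist125 [ 0.43 -0.35  0.23] maxstep 0.09839689926022022
20 1 [0 1 1 1 0 0 1 1 1 1]
```

```bash
cat >> h.py <<'E'
def flip_pose(P,deg,yaw,dr,m=.003):
    """P: point on the mat under the middle of the pivot edge; dr=+1 pack falls to spatula's right (-y), -1 left"""
    a=np.deg2rad(deg); s,c=np.sin(a),np.cos(a)
    if deg<=90: lat=-.0085; z=.14+m+.045*s+.0365*c
    else: lat=-(-.045*c+.0085*s); z=.14+m+.045*s+.0085*c
    u=np.array([np.cos(yaw),np.sin(yaw)]);n=np.array([-u[1],u[0]])
    return [*(np.array(P)-.14*u+dr*lat*n),z],RS(yaw,0,dr*a)
def pivot(center,yaw,dr): return np.array(center)+dr*.038*np.array([-np.sin(yaw),np.cos(yaw)])
E
cat > srch.py <<'E'
from h import *
np.set_printoptions(precision=2,suppress=True)
d2=np.pi/180
A=([.611,.304],-.066);B=([.5895,.0887],-.033)
X,Y,Z=np.meshgrid([-.038,0,.038],[-.089,0,.089],-np.linspace(.079,.22,4));body=np.c_[X.ravel(),Y.ravel(),Z.ravel()]
X,Y,Z=np.meshgrid([-.05,.05],[-.05,.05],-np.linspace(.22,.40,5));body=np.r_[body,np.c_[X.ravel(),Y.ravel(),Z.ravel()]]
def clr(p,r):
    w=body@Ro.from_euler('xyz',r).as_matrix().T+p; x,y,z=w.T
    h=np.zeros(len(w))
    h[(x>.5)&(x<.7)&(y>-.375)&(y<.375)]=.17
    h[(x>.44)&(x<.67)&(y>-.62)&(y<-.44)]=.07
    h[(x>.29)&(x<.44)&(y>-.61)&(y<-.46)]=.065
    return (z-h).min()
res=[]
for al in(-90,-45,0,45,90):
 for be in(-30,-15,0,15,30):
  for sg in(1,-1):
   T=tool_in_S(al*d2,be*d2,sg);k=lambda o,R:solve_ik(*tcp_for(o,R,T))
   if any(k(O_REST+[0,0,dz],RS(Y_REST)) is None for dz in(0,.17)): continue
   if any(k([*along(p,y,-b),z],RS(y)) is None for p,y in(A,B) for b,z in((.14,.173),(.27,.26))): continue
   for dr in(1,-1):
    for yaw in np.arange(-.8,.81,.2):
     for cy in(-.28,-.24,-.09):
      P=pivot([.60,cy],yaw,dr); ok=0; mc=9
      for d in range(0,141,10):
        o,R=flip_pose(P,d,yaw,dr); p,r=tcp_for(o,R,T)
        if solve_ik(p,r) is None: break
        c=clr(p,r)
        if c<.01: break
        mc=min(mc,c); ok=d
      if ok>=110: res.append((ok,round(mc,3),al,be,sg,dr,round(yaw,1),cy))
for r in sorted(res,reverse=True)[:40]: print(*r)
E
python3 srch.py
```

```text
Traceback (most recent call last):
  File "srch.py", line 27, in <module>
    if solve_ik(p,r) is None: break
       ~~~~~~~~^^^^^
ValueError: time passes only in moves, steps and waits
```

```bash
cat > edit.py <<'E'
s=open('srch.py').read()
s=s.replace("res=[]","""res=[];N=0
def ik(p,r):
    global N
    try: return solve_ik(p,r)
    except ValueError:
        N+=1; dwell(.05); return solve_ik(p,r)
""",1).replace("k=lambda o,R:solve_ik(","k=lambda o,R:ik(")
a=s.index("      P=pivot");b=s.index("      if ok>=110")
s=s[:a]+"""      P=pivot([.60,cy],yaw,dr); ok=0
      ds=[130,120,110]; poses={d:tcp_for(*flip_pose(P,d,yaw,dr),T) for d in range(0,131,10)}
      cl={d:clr(*poses[d]) for d in poses}
      for d in ds:
        mc=min(cl[e] for e in cl if e<=d)
        if mc<.01: continue
        if ik(*poses[d]) is not None and all(ik(*poses[e]) is not None for e in(0,40,80)): ok=d; break
"""+s[b:]+"\nprint(N,get_obs()['t'])\n"
open('srch.py','w').write(s)
E
python3 edit.py; timeout 500 python3 srch.py
```

```text
130 0.02 90 0 1 -1 0.4 -0.28
130 0.02 90 0 1 -1 0.2 -0.28
130 0.02 90 0 1 -1 -0.0 -0.24
130 0.02 90 0 1 -1 -0.0 -0.28
120 0.09 -90 -15 -1 1 -0.0 -0.09
120 0.015 90 0 1 -1 -0.2 -0.09
120 0.015 90 0 1 -1 -0.2 -0.24
120 0.015 90 0 1 -1 -0.2 -0.28
120 0.015 90 0 1 -1 -0.4 -0.09
120 0.015 90 0 1 -1 -0.4 -0.24
120 0.015 90 0 1 -1 -0.4 -0.28
120 0.015 90 0 1 -1 -0.6 -0.09
120 0.015 90 0 1 -1 -0.6 -0.24
120 0.015 90 0 1 -1 -0.6 -0.28
120 0.015 90 0 1 -1 -0.8 -0.24
120 0.015 90 0 1 -1 -0.8 -0.28
120 0.015 -90 0 -1 1 0.2 -0.09
120 0.011 45 0 -1 -1 -0.0 -0.09
110 0.091 -90 -30 -1 1 -0.2 -0.09
110 0.07 45 -30 1 -1 0.8 -0.24
110 0.07 45 -30 1 -1 0.8 -0.28
110 0.052 45 0 1 -1 -0.0 -0.09
110 0.052 45 0 1 -1 -0.0 -0.24
110 0.052 45 0 -1 -1 -0.0 -0.24
110 0.038 90 0 1 -1 -0.8 -0.09
110 0.033 45 15 1 -1 0.6 -0.28
110 0.027 90 15 1 -1 -0.4 -0.09
110 0.027 90 15 1 -1 -0.4 -0.24
110 0.027 90 15 1 -1 -0.6 -0.09
110 0.027 90 15 1 -1 -0.6 -0.24
110 0.027 90 15 1 -1 -0.6 -0.28
110 0.027 90 15 1 -1 -0.8 -0.09
110 0.027 90 15 1 -1 -0.8 -0.24
110 0.027 90 15 1 -1 -0.8 -0.28
110 0.02 90 15 1 -1 -0.2 -0.28
110 0.02 90 15 1 -1 -0.4 -0.28
0 17.3167
```

```bash
cat > edit.py <<'E'
s=open('srch.py').read()
s=s.replace("(-90,-45,0,45,90)","(45,)").replace("(-30,-15,0,15,30)","(-10,-5,0,5,10,15)").replace("for dr in(1,-1)","for dr in(-1,)").replace("np.arange(-.8,.81,.2)","(-.15,0,.15,.3,.45)").replace("(-.28,-.24,-.09)","(-.26,-.2,-.14,-.08)")
s=s.replace("pivot([.60,cy]","pivot([XC,cy]").replace("     for cy in","     for XC,cy in[(x,v) for x in(.57,.6) for v in").replace("-.08):","-.08)]:").replace(",cy))",",XC,cy))").replace("ds=[130,120,110]","ds=[140,130,120]").replace("range(0,131,10)","range(0,141,10)").replace("ok>=110","ok>=120")
open('srch2.py','w').write(s)
E
python3 edit.py; timeout 500 python3 srch2.py
```

```text
140 0.059 45 0 -1 -1 0.1 0.57 -0.08
140 0.059 45 0 -1 -1 0 0.57 -0.08
140 0.059 45 0 -1 -1 0 0.57 -0.14
140 0.059 45 0 -1 -1 0 0.57 -0.2
140 0.059 45 -5 -1 -1 0 0.6 -0.08
140 0.059 45 -5 -1 -1 0 0.6 -0.14
140 0.059 45 -5 -1 -1 0 0.57 -0.08
140 0.059 45 -5 -1 -1 0 0.57 -0.14
140 0.059 45 -10 -1 -1 0 0.6 -0.08
140 0.059 45 -10 -1 -1 -0.1 0.57 -0.08
140 0.059 45 -10 -1 -1 -0.1 0.57 -0.14
140 0.02 45 5 -1 -1 0.1 0.57 -0.08
140 0.016 45 10 -1 -1 0.1 0.57 -0.08
140 0.016 45 10 -1 -1 0.1 0.57 -0.14
120 0.047 45 -5 -1 -1 -0.1 0.57 -0.08
120 0.047 45 -5 -1 -1 -0.1 0.57 -0.14
120 0.047 45 -5 -1 -1 -0.1 0.57 -0.2
120 0.047 45 -5 -1 -1 -0.1 0.57 -0.26
120 0.022 45 5 -1 -1 0 0.57 -0.08
120 0.022 45 5 -1 -1 0 0.57 -0.14
120 0.022 45 5 -1 -1 0 0.57 -0.2
120 0.022 45 5 -1 -1 0 0.57 -0.26
120 0.011 45 0 -1 -1 0 0.6 -0.08
120 0.011 45 0 -1 -1 0 0.6 -0.14
120 0.011 45 0 -1 -1 0 0.6 -0.2
0 17.3167
```

```bash
cat >> h.py <<'E'
T45=tool_in_S(np.pi/4,0,-1)
E
python3 - <<'E'
import h
from h import *
np.set_printoptions(precision=4,suppress=True)
p,y=np.array([.5895,.0887]),-.033
mv([*along(p,y,-.14),.173],RS(y),.04)
mv([*along(p,y,-.27),.173],RS(y),.1)
mv([*along(p,y,-.30),.26],RS(y),.2)
mv(O_REST+[0,0,.17],RS(Y_REST),.25)
mv(O_REST+[0,0,.02],RS(Y_REST),.12)
print("hit",mv(O_REST+[0,0,-.001],RS(Y_REST),.03,guard=5),get_obs()["position"])
open_gripper(); dwell(.2)
mv(O_REST+[0,0,.17],RS(Y_REST),.2)
c=capture("top");print(find_pack(c,p))
h.T=T45
ax=RS(Y_REST).apply(T45.apply([0,0,1]))
q,r=tcp_for(O_REST-.11*ax,RS(Y_REST),T45)
p0=get_obs()["position"]; goto(list(q+[0,0,.06]),list(r)); 
c=snap("top",(90,190,310,340),3.6,"pics/t3.png")
mv(O_REST-.11*ax,RS(Y_REST),.15); mv(O_REST,RS(Y_REST),.06,guard=8)
o=get_obs();print(o["wrist_force"],o["position"],o["t"])
c=capture("side");cv2.imwrite("pics/s3.png",cv2.resize(c["frame"][160:360,380:580,::-1],None,fx=3,fy=3))
E
```

```text
hit True [0.4307 0.4348 0.071 ]
(array([0.5895, 0.0887]), np.float64(-0.032456077362850166), (0.06398666650056839, 0.06261616945266724), 4)
[-0.1171 -0.1562 -0.3626] [0.4316 0.4483 0.0768] 32.3
```

View pics/s3.png

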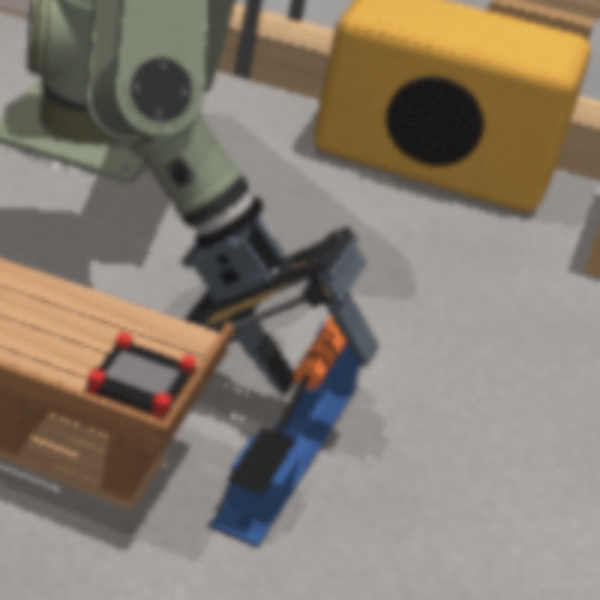

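View pics/t3.png

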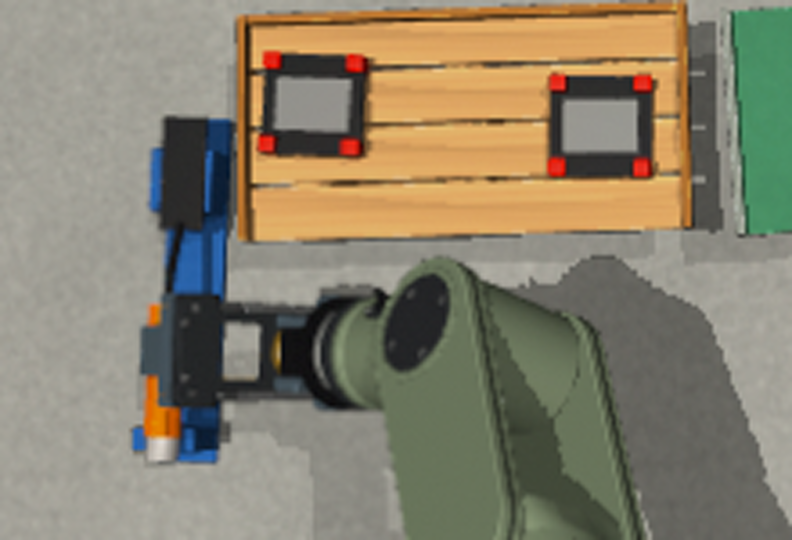

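```bash
cat >> h.py <<'E'
T=T45
def scoop(p,y):
    mv([*along(p,y,-.33),.26],RS(y),.25)
    mv([*along(p,y,-.27),.20],RS(y),.15)
    mv([*along(p,y,-.27),.173],RS(y),.05)
    hit=mv([*along(p,y,-.14),.173],RS(y),.06,guard=5)
    if hit: print("HIT",get_obs()["position"]); return False
    mv([*along(p,y,-.14),.185],RS(y),.04); dwell(.3); return True
def carry_flip(center,yaw=0.,dr=-1,end=130,stop=None):
    P=pivot(center,yaw,dr); o,R=flip_pose(P,0,yaw,dr)
    cur=Ro.from_euler('xyz',get_obs()["tcp_rot"])*T.inv()
    p=get_obs()["position"]-(cur*T).apply([0,0,.019]); 
    mv([p[0],p[1],.26],cur,.1); mv([o[0],o[1],.26],R,.15); mv([o[0],o[1],.20],R,.1); mv(o,R,.05)
    for d in range(10,end+1,10):
        step(*flip_pose(P,d,yaw,dr),.7)
        if d==stop: break
    dwell(.4)
E
python3 - <<'E'
from h import *
np.set_printoptions(precision=4,suppress=True)
clamp(40); o=get_obs(); print(o["width"],o["finger_force"],o["wrist_torque"])
mv(O_REST+[0,0,.17],RS(Y_REST),.12); dwell(.2)
c=capture("top");m=mask(c,(0,0,0),(180,255,75),(112,200,133,249)); print("blade",ray(c,rect(m),.2325)[:,:2])
print(A:=find_pack(c,[.611,.304]),B:=find_pack(c,[.5895,.0887]))
if scoop(B[0],B[1]):
    print(get_obs()["wrist_force"]); c=capture("top");print(find_pack(c,B[0]))
    c=capture("side"); cv2.imwrite("pics/s4.png",cv2.resize(c["frame"][200:350,260:480,::-1],None,fx=3.5,fy=3.5,interpolation=cv2.INTER_CUBIC))
print(get_obs()["t"])
E
```

```text
0.28141248895385595 39.9948461400345 [-0.2746 -0.1068 -0.0559]
blade [[0.6147 0.4464]
 [0.6139 0.4121]
 [0.5284 0.4118]
 [0.5292 0.4459]]
(array([0.6297, 0.3179]), np.float64(0.0008987121879858728), (0.06341177225112915, 0.06288918107748032), 4) (array([0.5893, 0.0887]), np.float64(-0.032456077362850166), (0.06398666650056839, 0.0623946338891983), 4)
[ 0.309  -0.3826 -2.2155]
(array([0.591 , 0.0893]), np.float64(-0.027397802346408096), (0.06343527138233185, 0.062439195811748505), 4)
41.4083
```

View pics/s4.png

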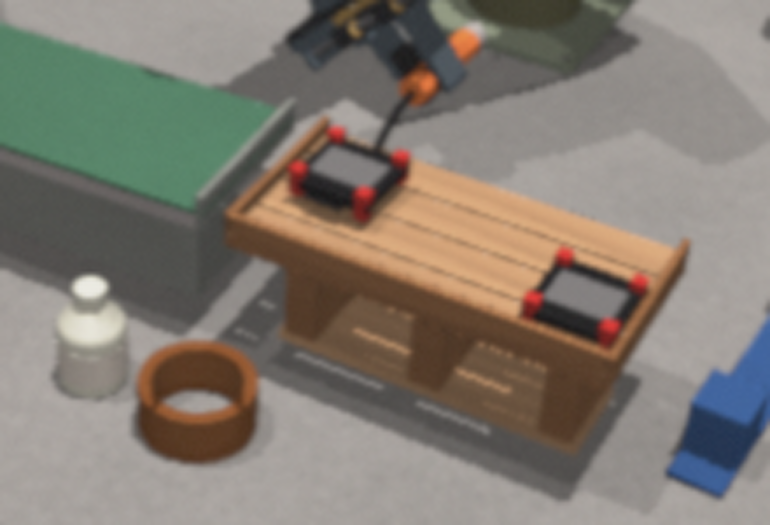

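```bash
python3 - <<'E'
from h import *
np.set_printoptions(precision=4,suppress=True)
carry_flip([.575,-.085])
o=get_obs();print(o["t"],o["wrist_force"])
c=capture("side"); cv2.imwrite("pics/s5.png",cv2.resize(c["frame"][170:330,200:420,::-1],None,fx=3.5,fy=3.5,interpolation=cv2.INTER_CUBIC))
E
```

```text
56.5417 [-0.0139  0.7673 -0.6287]
```

View pics/s5.png

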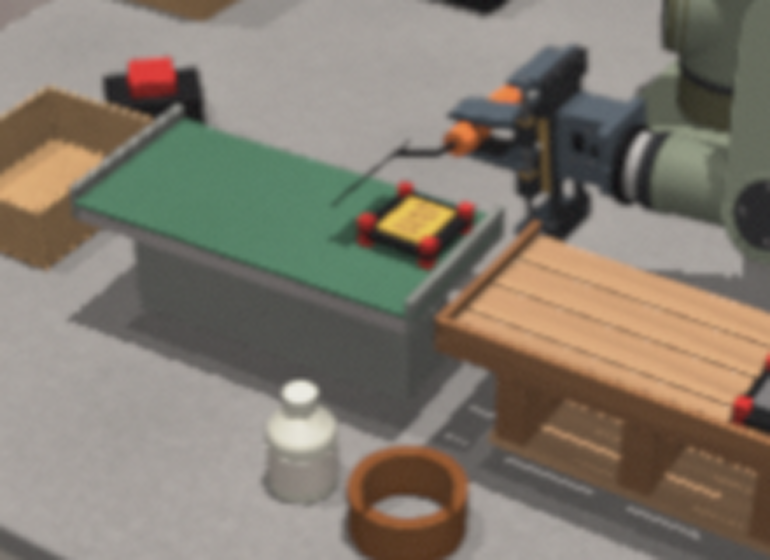

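```bash
sed -i 's/def scoop(p,y):/def scoop(p,y,b=.14):/; s/along(p,y,-\.14)/along(p,y,-b)/g' h.py; python3 - <<'E'
from h import *
np.set_printoptions(precision=4,suppress=True)
P=pivot([.575,-.085],0,-1); o,R=flip_pose(P,130,0,-1)
mv(np.array(o)+[0,0,.07],R,.1)
o0=np.array([o[0]-.02,o[1],.27])
for d in(100,70,40,0): step(o0,RS(0,0,-np.deg2rad(d)),.6)
c=capture("top"); b=find_pack(c,[.575,-.085]); print("placed",b); A=find_pack(c,[.6297,.3179]); print(A)
if scoop(A[0],A[1],.15):
    o=get_obs();print(o["wrist_force"],o["t"]); c=capture("top");print(find_pack(c,A[0]))
    c=capture("side"); cv2.imwrite("pics/s6.png",cv2.resize(c["frame"][220:350,360:520,::-1],None,fx=4,fy=4,interpolation=cv2.INTER_CUBIC))
E
```

```text
placed (array([ 0.5876, -0.0502]), np.float64(-0.750882730142667), (0.04364290088415146, 0.0911567211151123), 3)
(array([0.6297, 0.3179]), np.float64(0.0008987121879858728), (0.06341177225112915, 0.06288918107748032), 4)
[ 0.1646  0.9252 -1.3227] 66.7667
(array([0.6315, 0.3198]), np.float64(0.01689556208924803), (0.06453058123588562, 0.06337933242321014), 4)
```

View pics/s6.png

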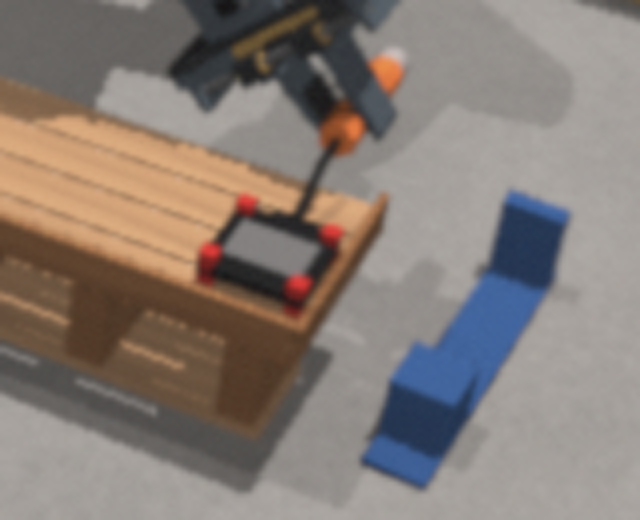

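```bash
python3 - <<'E'
from h import *
np.set_printoptions(precision=4,suppress=True)
C=[.57,-.21];P=pivot(C,0,-1)
bad=[d for d in range(0,131,10) if solve_ik(*tcp_for(*flip_pose(P,d,0,-1),T)) is None];print(bad)
E=min(bad)-10 if bad else 130
assert E>=120
carry_flip(C,end=E)
o,R=flip_pose(P,E,0,-1)
mv(np.array(o)+[0,0,.07],R,.1)
o0=np.array([o[0]-.03,o[1],.27])
for d in(100,70,40,0): step(o0,RS(0,0,-np.deg2rad(d)),.6)
mv([.40,.30,.28],RS(0),.25); dwell(.2)
c=snap("top",(130,170,450,340),2.4,"pics/t7.png"); print(get_obs()["t"])
m=mask(c,(20,120,120),(35,255,255),(280,175,440,265)); 
for a,p in blobs(m,40): print("yellow",a,ray(c,p,.159)[0]); print(find_pack(c,ray(c,p,.168)[0,:2]))
E
```

```text
[130]
89.9417
yellow 374 [ 0.5762 -0.0606  0.159 ]
(array([ 0.5761, -0.0608]), np.float64(0.018144054088871764), (0.06275614351034164, 0.06379444152116776), 4)
```

View pics/t7.png

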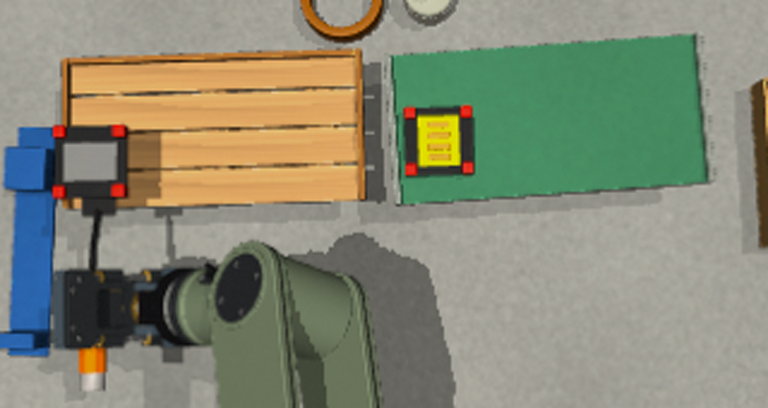

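```bash
python3 - <<'E'
from h import *
np.set_printoptions(precision=4,suppress=True)
c=capture("top")
b=blobs(red(c,(148,215,186,256)),6); w=ray(c,[p for a,p in b],.28-.0085)[:,:2];print("on blade",len(b),w.mean(0),"exp ~",.55,.30)
best=None
for cx in(.57,.56):
  for cy in(-.20,-.19,-.18):
    P=pivot([cx,cy],0,-1); n=[d for d in(100,110,120,125,130,135,140) if solve_ik(*tcp_for(*flip_pose(P,d,0,-1,m=0),T)) is None]
    print(cx,cy,n)
    if best is None and not n: best=[cx,cy]
print(best)
if best:
    P=pivot(best,0,-1); carry_flip(best,end=140)
    for i in range(2):
        c=capture("top"); m=mask(c,(20,120,120),(35,255,255),(280,175,440,265)); Y=[ray(c,p,.159)[0] for a,p in blobs(m,40)]
        print(Y,get_obs()["wrist_force"]); dwell(.3)
c=capture("side"); cv2.imwrite("pics/s8.png",cv2.resize(c["frame"][170:330,200:420,::-1],None,fx=3.5,fy=3.5,interpolation=cv2.INTER_CUBIC))
E
```

```text
on blade 4 [0.5519 0.3057] exp ~ 0.55 0.3
0.57 -0.2 []
0.57 -0.19 []
0.57 -0.18 []
0.56 -0.2 []
0.56 -0.19 []
0.56 -0.18 []
[0.57, -0.2]
[array([ 0.5821, -0.174 ,  0.159 ]), array([ 0.5762, -0.0606,  0.159 ])] [ 1.2052  0.2789 -0.704 ]
[array([ 0.5821, -0.174 ,  0.159 ]), array([ 0.5762, -0.0606,  0.159 ])] [-0.2768 -0.0226 -1.4978]
```

```bash
python3 - <<'E'
from h import *
np.set_printoptions(precision=4,suppress=True)
P=pivot([.57,-.20],0,-1); o,R=flip_pose(P,140,0,-1)
mv(np.array(o)+[0,0,.07],R,.1)
o0=np.array([o[0]-.03,o[1],.27])
for d in(100,70,40,0): step(o0,RS(0,0,-np.deg2rad(d)),.6)
mv([.40,.30,.28],RS(0),.25)
mv(O_REST+[0,0,.17],RS(Y_REST),.2)
c=capture("top")
for g in([.582,-.174],[.576,-.061]): print(find_pack(c,g))
mv(O_REST+[0,0,.02],RS(Y_REST),.1)
print("hit",mv(O_REST+[0,0,-.001],RS(Y_REST),.03,guard=5),get_obs()["position"],get_obs()["t"])
open_gripper(); dwell(.3)
ax=RS(Y_REST).apply(T.apply([0,0,1]))
mv(O_REST-.11*ax,RS(Y_REST),.1); mv(O_REST-.11*ax+[-.05,-.05,.12],RS(Y_REST),.2); dwell(.3)
c=snap("top",(100,170,440,340),2.3,"pics/t9.png")
m=mask(c,(0,0,0),(180,255,60),(125,215,160,256)); print("blade",ray(c,[rect(m).mean(0)],.062)[0])
E
```

```text
Traceback (most recent call last):
  File "h.py", line 39, in mv
    p,r=tcp_for(oS,R,T); return line_to(list(p),vel=vel,frame=list(r),guard=guard)
                                ~~~~~~~^^^^^^^^^^^^^^^^^^^^^^^^^^^^^^^^^^^^^^^^^^^
cell.Unreachable: the arm cannot follow that straight line within its joint ranges
```

```bash
python3 - <<'E'
from h import *
np.set_printoptions(precision=4,suppress=True)
P=pivot([.57,-.20],0,-1); o,R=flip_pose(P,140,0,-1); o=np.array(o)
def tr(dy,dz,d,sec=.8,dx=0):
    try: step(o+[dx,dy,dz],RS(0,0,-np.deg2rad(d)),sec); print("ok",dy,dz,d); return True
    except Unreachable: print("no",dy,dz,d)
tr(0,.025,140) or tr(-.01,.02,135) or tr(0,.015,140)
tr(-.01,.05,125) or tr(-.01,.05,115)
tr(-.01,.08,100)
o0=np.array([o[0]-.03,o[1],.27])
for d in(70,40,0): step(o0,RS(0,0,-np.deg2rad(d)),.6)
mv([.40,.30,.28],RS(0),.25)
mv(O_REST+[0,0,.17],RS(Y_REST),.2)
c=capture("top")
for g in([.582,-.174],[.576,-.061]): print(find_pack(c,g))
mv(O_REST+[0,0,.02],RS(Y_REST),.1)
print("hit",mv(O_REST+[0,0,-.001],RS(Y_REST),.03,guard=5),get_obs()["position"],get_obs()["t"])
open_gripper(); dwell(.3)
ax=RS(Y_REST).apply(T.apply([0,0,1]))
mv(O_REST-.11*ax,RS(Y_REST),.1); mv(O_REST-.11*ax+[-.05,-.05,.12],RS(Y_REST),.2); dwell(.3)
c=snap("top",(100,170,440,340),2.3,"pics/t9.png")
m=mask(c,(0,0,0),(180,255,60),(125,215,160,256)); print("blade",ray(c,[rect(m).mean(0)],.062)[0])
E
```

```text
no 0 0.025 140
no -0.01 0.02 135
no 0 0.015 140
ok -0.01 0.05 125
ok -0.01 0.08 100
(array([ 0.5952, -0.1615]), np.float64(-0.46748736958990156), (0.12650339305400848, 0.055852413177490234), 4)
(array([ 0.5761, -0.0608]), np.float64(0.018144054088871764), (0.06275614351034164, 0.06379444152116776), 4)
hit True [0.4313 0.4484 0.0765] 117.8417
blade [0.5669 0.4187 0.062 ]
```

View pics/t9.png

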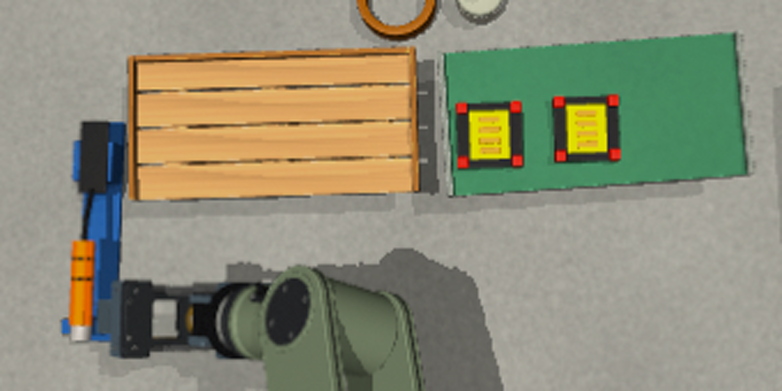

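```bash
python3 -c "
from h import *
p=get_obs()['position'];line_to([p[0]-.02,p[1]-.03,p[2]+.06]);dwell(.5);print(finish_job())"
```

```text
the job is handed in; nothing more can be done
None
```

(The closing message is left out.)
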